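# Load the dispensing rack in reverse order

### The job

Move the four vials from the coloured cups of the delivery rack into the white dispensing rack, one to a place, in reverse order counted from each rack's black end plate: the vial that stands nearest the delivery rack's black plate goes into the place farthest from the dispensing rack's black plate, the next one into the next place, and so on, so that the last one ends nearest the dispensing rack's black plate. The vials are glass: never let one tip over, and leave each standing upright on the floor of its place.

Things in the scene. Friction and masses are not known exactly. Their poses are not given: they have to be found in the camera images.
- vial_red_center (a point): Loose upright glass medicine vial with a white paper label and a red cap, 85 g or so: straight glass body 38 mm in diameter up to 50 mm, neck and 28 mm cap above, 72 mm high in all. This point is its centre, 36 mm above its underside; z is its axis, up.
- vial_blue_center (a point): Loose upright glass medicine vial with a white paper label and a blue cap, 85 g or so: straight glass body 38 mm in diameter up to 50 mm, neck and 28 mm cap above, 72 mm high in all. This point is its centre, 36 mm above its underside; z is its axis, up.
- vial_yellow_center (a point): Loose upright glass medicine vial with a white paper label and a yellow cap, 85 g or so: straight glass body 38 mm in diameter up to 50 mm, neck and 28 mm cap above, 72 mm high in all. This point is its centre, 36 mm above its underside; z is its axis, up.
- vial_green_center (a point): Loose upright glass medicine vial with a white paper label and a green cap, 85 g or so: straight glass body 38 mm in diameter up to 50 mm, neck and 28 mm cap above, 72 mm high in all. This point is its centre, 36 mm above its underside; z is its axis, up.
- cup_red: Fixed square red plastic cup on the delivery rack, 58 x 58 mm, 12 mm high, walls and floor 4 mm thick (inside 50 x 50 mm); its vial's centre is 46 mm above the table at the start. The vial with the red cap stands in it at the start. It stays on the delivery rack and so still shows afterwards where that vial stood. Origin: centre of its underside; its axes are parallel to the rack's.
- cup_blue: Fixed square blue plastic cup on the delivery rack, 58 x 58 mm, 12 mm high, walls and floor 4 mm thick (inside 50 x 50 mm); its vial's centre is 46 mm above the table at the start. The vial with the blue cap stands in it at the start. It stays on the delivery rack and so still shows afterwards where that vial stood. Origin: centre of its underside; its axes are parallel to the rack's.
- cup_yellow: Fixed square yellow plastic cup on the delivery rack, 58 x 58 mm, 12 mm high, walls and floor 4 mm thick (inside 50 x 50 mm); its vial's centre is 46 mm above the table at the start. The vial with the yellow cap stands in it at the start. It stays on the delivery rack and so still shows afterwards where that vial stood. Origin: centre of its underside; its axes are parallel to the rack's.
- cup_green: Fixed square green plastic cup on the delivery rack, 58 x 58 mm, 12 mm high, walls and floor 4 mm thick (inside 50 x 50 mm); its vial's centre is 46 mm above the table at the start. The vial with the green cap stands in it at the start. It stays on the delivery rack and so still shows afterwards where that vial stood. Origin: centre of its underside; its axes are parallel to the rack's.
- delivery_rack: Fixed delivery rack: grey base strip 68 mm (x) by 254 mm (y), 6 mm thick, that carries the four coloured cups in one row along its y axis, at y = +93, +31, -31 and -93 mm. A black upright end plate (68 x 8 mm, 30 mm high), at y = +131 mm, marks its first end; which cup is where in the row varies. Origin: centre of the underside; z up. The rack may lie at any yaw.
- dispensing_rack: Fixed white dispensing rack, 68 mm (x) by 254 mm (y), with four empty square places in one row along its y axis, centred at x = 0 and y = +93, +31, -31 and -93 mm, each 56 x 56 mm inside. Floor 6 mm and rims 18 mm above the table, rims 6 mm thick; a vial standing in a place has its centre 42 mm above the table. A black upright end plate (68 x 8 mm, 30 mm high), at y = +131 mm, marks its first end. Origin: centre of the underside; z up. The rack may lie at any yaw.

How it is judged:
By the outcome, as a careful person would: the job done as asked, in the order asked, and still so for the second after the job is handed in, with the robot touching nothing.
It also fails if it takes over 128 s, if anything falls off the work surface, if the arm or the gripper's body presses on something with over 40 N, if the wrist force passes 120 N, or if a joint passes its speed limit or range.

### The arm

A 7-joint arm with a two-finger parallel gripper is mounted at the origin on the work surface. World frame = base frame: x ahead of the robot, y to its left, z up, the work surface at z = 0. Lengths are in m, angles in rad, forces in N, time in s.
With the tool pointing down it reaches from about 0.425 to 0.925 m from the base axis. Payload 6.8 kg.
Tool frame: the origin (TCP) lies at the very end of the fingers, on their centre line; the grasp point (between the pads) lies 19 mm behind it; z points along the fingers, y is the line along which they close (so a half turn about z gives the same grasp; the last joint's range is limited). The gripper opens to 85 mm and grips with 20 to 120 N. Pads are 22 mm wide; open, the fingers measure 114 mm over their backs; the gripper's body (76 mm by 85 mm) begins 54 mm behind the grasp point. The pads swing forward as they close: fully open they stand 13 mm farther back than shut.
Start: joints at [1.122, 0.477, 0.022, 1.555, -0.011, 1.109, -0.083], TCP at [0.226, -0.636, 0.231] pointing down, gripper open.
Joint ranges: [-2.96, 2.96], [-0.34, 2.1], [-1.41, 1.46], [0.24, 2.44], [-1.37, 4.51], [0.17, 1.92], [-2.96, 2.96]. Speed limits (rad/s): [2.39, 2.39, 3.14, 3.14, 3.14, 3.14, 3.14].

### API

Orientations are given as a unit quaternion [x, y, z, w].
In Python, from station import r, read_camera, job, trace, landmark_of gives the robot as it stands.
- The arm moves only by the tool play_rows, never from a script. Its argument "targets" is a list of rows, each a list of 5 numbers: the shift along the tool's x, y, z in units of 25 mm (1.0 is 25 mm), then the turn about the tool's z in units of 10 degrees (1.0 is 10 degrees), then the closure, from -1 (fully open) to 1 (shut). A call has 1 to 12 rows; each row is the pose to reach, as a shift and turn from the pose commanded when the call began, along the tool's axes at that moment; what a row does not reach only later rows make up. A row lasts 1/8 s, in which the tool goes at most 62.5 mm and 10.7 degrees, less where a joint would pass 70% of its speed; a pose out of reach is approached as far as the arm can. A call with a gripper value outside its range is refused whole. The fingers move at their own pace and stop on an object; the grip force is fixed at half the most. Time passes only in rows, so rows that repeat a pose let the fingers close. It gives the time, the measured TCP pose, the force, the opening and the grip force at its end, in the units of the state.
- r.read_state(): the state, without advancing time (a new reading comes with each control period).
- read_camera(name): name is "scene" or "side" or "wrist"; returns a dict with "img" (480x640x3 uint8, red, green, blue), "camera_matrix" (3x3 intrinsics, pixels), "position" and "orientation" of the camera in the world; the wrist camera has in their place "T_tool_cam" (4x4, takes a point from camera to tool coordinates, whose origin is the TCP and whose axes are the flange's). Camera axes: x right, y down, z forward; pixel columns grow to the right and rows downward; lengths in m; the calibration is good to about 2 mm. The wrist camera is an equidistant fisheye: a pixel r from the principal point sees the ray r / f radians off the axis. A picture is of the moment at which its call begins: read the wrist's pose just before it. There is no depth.
- job.hand_in(): hands the job in; it is judged then, once.
Trained networks look in a picture, given as the dict that the camera call returned (one of the last four; its "shot" number tells which), for a name from the list of things; names that differ only in an ending like _2 or _b are one class to them, and where a whole thing is asked for, a point or a joint stands for the part that bears it (a point fixed in the world has none). Each returns a list of dicts, best first, with "confidence" (0 to 1); they miss things now and then, are a little off and sometimes report something else, mostly with a low value. They report only what shows in the picture. A call takes as long as a camera call.
- trace(picture, label): "pixels" (480x640 bool, what is visible of it) and "extent" ([left, top, width, height] in pixels, round what is visible of it).
- landmark_of(picture, label): "position" ([column, row] in pixels: a listed point, or the origin of a listed thing).
The state is a dict: "t": time; "joints": joint angles; "qd": joint speeds; "joint_torque": joint torques, N m; "position": TCP position; "eef_rot": TCP orientation; "contact_force": force on the tool from outside, world axes, zero at the start; "moment": the same for the moment, N m; "grip_width": finger opening in m; "grip_force": force on a finger pad.
Only numpy, scipy, OpenCV 4.12 (cv2) and the standard library are available. Lean on these libraries where they do the work, as an engineer would, in place of code of your own. Each camera call takes 0.05 s, during which the arm holds its last target. There are 200 camera calls.

## Working session

There is one attempt and no reset: what is moved stays moved. The work goes in short steps, Python scripts to look and compute and a tool call to move; the robot and the scene stay as the last step left them, time stands still between calls to the robot, and variables do not carry over. Pictures are saved under pics/ and viewed, at most 14 in all, crops included, and the job is handed in when it is done.

Besides the shell and the picture viewer there is one more tool, called after "Request:" as name(argument=value, ...) on one line, values as JSON. play_rows: Moves the arm, as the interface text tells. Its arguments: {"type":"object","properties":{"targets":{"type":"array","items":{"type":"array","items":{"type":"number"}}}},"required":["targets"]}

```bash
mkdir -p pics; ls
cat > h.py <<'E'
import numpy as np, cv2
from scipy.spatial.transform import Rotation as R
from station import r, read_camera, job, trace, landmark_of
C=['red','blue','yellow','green']
def ray(p,uv,st=None):
    K=np.array(p['camera_matrix']);u=np.array(uv,float)
    a=(u[0]-K[0,2])/K[0,0];b=(u[1]-K[1,2])/K[1,1]
    if 'T_tool_cam' in p:
        th=np.hypot(a,b);s=np.sinc(th/np.pi)
        d=np.array([a*s,b*s,np.cos(th)]);T=np.array(p['T_tool_cam'])
        Rt=R.from_quat(st['eef_rot']).as_matrix()
        return np.array(st['position'])+Rt@T[:3,3],Rt@T[:3,:3]@d
    return np.array(p['position']),R.from_quat(p['orientation']).as_matrix()@np.array([a,b,1])
def at(p,uv,z,st=None):
    o,d=ray(p,uv,st);return (o+d*(z-o[2])/d[2])[:2]
def save(p,n): cv2.imwrite('pics/'+n+'.png',cv2.cvtColor(p['img'],cv2.COLOR_RGB2BGR))
def look(cam,names):
    st=r.read_state();p=read_camera(cam)
    for n,z in names:
        L=landmark_of(p,n)
        if L: print(cam,n,np.round(L[0]['position'],1),round(L[0]['confidence'],2),np.round(at(p,L[0]['position'],z,st),4))
        else: print(cam,n,'none')
    return p,st
E
python3 - <<'E'
from h import *
s=r.read_state();print(s['position'],s['eef_rot'],s['t'],s['grip_width'],s['contact_force'])
N=[(f'vial_{c}_center',.046) for c in C]+[(f'cup_{c}',.006) for c in C]+[('delivery_rack',0),('dispensing_rack',0)]
for c in ['scene','side']:
    p,st=look(c,N);save(p,c+'0');print(p['position'])
E
```

```text
pics
[ 0.22536708 -0.63561606  0.2303183 ] [ 9.85518984e-01  1.69562556e-01 -2.24756967e-04 -9.06750845e-04] 0.0 0.08549954065365757 [-0.02448199  0.25106685 -0.0769433 ]
scene vial_red_center [280.  194.9] 0.85 [ 0.5018 -0.0733]
scene vial_blue_center [242.1 207.6] 0.78 [ 0.5451 -0.1269]
scene vial_yellow_center [174.2 229.9] 0.82 [ 0.6181 -0.2188]
scene vial_green_center [210.8 222.1] 0.62 [ 0.5871 -0.1667]
scene cup_red [281.1 207.7] 0.68 [ 0.5015 -0.0741]
scene cup_blue [247.  219.9] 0.88 [ 0.5434 -0.1242]
scene cup_yellow [176.8 241.6] 0.88 [ 0.6192 -0.2251]
scene cup_green [401.2 252.6] 0.7 [0.5323 0.1516]
scene delivery_rack [231.6 224.8] 0.61 [ 0.5574 -0.1491]
scene dispensing_rack [402.1 255.2] 0.65 [0.5334 0.1544]
[0.9205861  0.10998671 0.67069972]
side vial_red_center [363.6 235.2] 0.68 [ 0.494  -0.0763]
side vial_blue_center [361.3 207.1] 0.62 [ 0.5444 -0.1285]
side vial_yellow_center [363.3 167.9] 0.93 [ 0.6196 -0.2206]
side vial_green_center [363.  186.9] 0.56 [ 0.5805 -0.1747]
side cup_red [360.3 248.9] 0.83 [ 0.5021 -0.0816]
side cup_blue [357.2 224.8] 0.63 [ 0.547  -0.1247]
side cup_yellow [364.4 184.6] 0.72 [ 0.6166 -0.2249]
side cup_green [364.7 204.8] 0.46 [ 0.5749 -0.1775]
side delivery_rack none
side dispensing_rack [242.4 316.9] 0.96 [0.533  0.1508]
[0.11814943 0.42143123 0.60574061]
```

View pics/scene0.png

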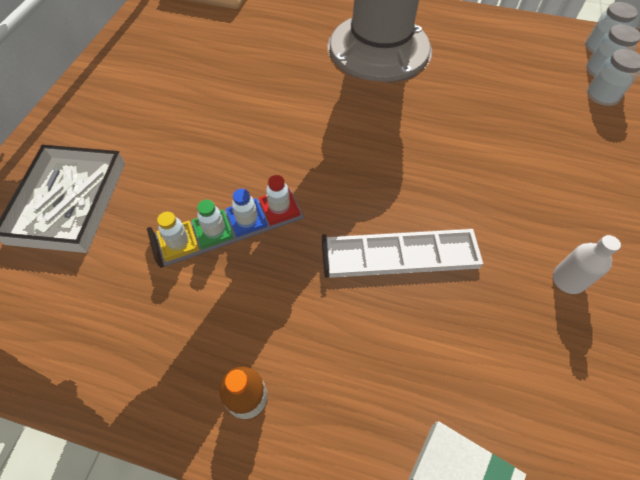

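View pics/side0.png

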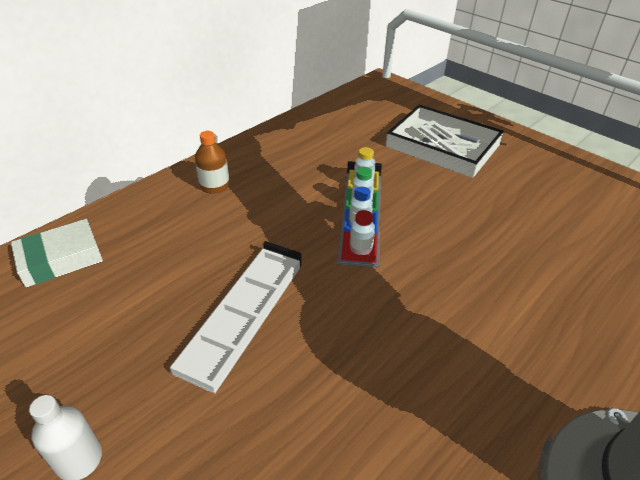

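Scene: the black plate of the delivery rack is at the yellow end (col 155, row 245), so its order is yellow, green, blue, red. The dispensing rack's plate is at its left end (col 325, row 255), with the far place at about (458, 247). Next I fit the rack pose from silhouettes.

```bash
cat >> h.py <<'E'
def box(x,y,z):
    return np.array([[a,b,c] for a in x for b in y for c in z])
def proj(p,P):
    Rm=R.from_quat(p['orientation']).as_matrix();q=(P-np.array(p['position']))@Rm
    K=np.array(p['camera_matrix']);return np.c_[K[0,0]*q[:,0]/q[:,2]+K[0,2],K[1,1]*q[:,1]/q[:,2]+K[1,2]]
def local(c,yaw,P):
    a=np.array(P,float);R2=np.array([[np.cos(yaw),-np.sin(yaw)],[np.sin(yaw),np.cos(yaw)]])
    a=a.copy();a[...,:2]=a[...,:2]@R2.T+np.array(c);return a
def togo(st,xy,z,yaw_y):
    """shift & turn, in row units, to bring TCP to xy,z with tool y along world angle yaw_y (mod 180)"""
    Rt=R.from_quat(st['eef_rot']).as_matrix();d=Rt.T@(np.r_[xy,z]-np.array(st['position']))
    cur=np.arctan2(Rt[1,1],Rt[0,1]);t=(-(yaw_y-cur)+np.pi/2)%np.pi-np.pi/2
    return np.round(np.r_[d/.025,np.degrees(t)/10],2)
E
python3 - <<'E'
from h import *
from scipy.optimize import minimize
ms=[]
for c in ['scene','side']:
    p=read_camera(c);t=trace(p,'dispensing_rack')[0];ms.append((p,np.array(t['pixels'],bool)));print(t['confidence'],t['extent'])
b1=box([-.034,.034],[-.127,.127],[0,.018]);b2=box([-.034,.034],[.127,.135],[0,.030])
def f(v):
    s=0
    for p,m in ms:
        k=np.zeros((480*4,640*4),np.uint8)
        for b in (b1,b2): cv2.fillConvexPoly(k,cv2.convexHull(np.round(proj(p,local(v[:2],v[2],b))*4+1.5).astype(np.int32)),1)
        M=cv2.resize(m.astype(np.uint8),(2560,1920),interpolation=0)
        s+=(k&M).sum()/(k|M).sum()
    return -s
best=min((minimize(f,[.533,.152,y],method='Nelder-Mead',options=dict(initial_simplex=[[.533,.152,y],[.543,.152,y],[.533,.162,y],[.533,.152,y+.1]])) for y in np.radians([170,180,190,200,210])),key=lambda q:q.fun)
print(best.x,np.degrees(best.x[2]),best.fun)
c,y=best.x[:2],best.x[2]
for i in (-.093,-.031,.031,.093): print(i,local(c,y,np.array([0,i,0]))[:2])
st=r.read_state()
# delivery direction -51.4deg
print(togo(st,[.619,-.221],.19,np.radians(38.6)))
E
```

```text
0.88 [322.6, 230.2, 158.9, 46.6]
0.77 [169.2, 243.9, 133.2, 148.8]
[0.53378167 0.15196421 3.48942463] 199.92930444933307 -1.930067147182277
-0.093 [0.50208165 0.2393948 ]
-0.031 [0.523215   0.18110774]
0.031 [0.54434834 0.12282068]
0.093 [0.56548169 0.06453361]
[ 20.38 -10.39   1.65   7.09]
```

Request:
play_rows(targets=[[1,-0.5,0,0.5,-1],[3,-1.5,0,1,-1],[5,-2.6,0.3,1.8,-1],[7.2,-3.8,0.6,2.6,-1],[9.5,-5,0.9,3.4,-1],[12,-6.2,1.2,4.2,-1],[14.2,-7.4,1.5,5,-1],[16.4,-8.5,1.6,5.8,-1],[18.4,-9.5,1.6,6.4,-1],[19.8,-10.2,1.6,6.9,-1],[20.4,-10.4,1.6,7.1,-1],[20.4,-10.4,1.6,7.1,-1]])

```text
t: 2.8
position: [0.6204, -0.219, 0.1911]
eef_rot: [0.902, -0.433, -0.0, -0.0]
contact_force: [0.6, -0.6, 0.0]
grip_width: 0.0854
grip_force: 0.0
```

Run:
```python
from h import *
p,st=look('wrist',[(f'vial_{c}_center',.046) for c in C]+[(f'cup_{c}',.006) for c in C]+[('delivery_rack',0)])
save(p,'w1');print(st['position'],st['eef_rot'],st['joints'])
```

```text
wrist vial_red_center [326.6 397.8] 0.87 [ 0.5044 -0.0826]
wrist vial_blue_center [319.8 348.5] 0.66 [ 0.548  -0.1261]
wrist vial_yellow_center [324.9 219.3] 0.96 [ 0.6209 -0.2236]
wrist vial_green_center [323.  294.3] 0.75 [ 0.5808 -0.1714]
wrist cup_red none
wrist cup_blue none
wrist cup_yellow none
wrist cup_green [325.3 270.7] 0.67 [ 0.5825 -0.1772]
wrist delivery_rack none
[ 0.62037915 -0.21900055  0.19109086] [ 9.01518958e-01 -4.32739550e-01 -1.98291604e-05 -2.21587596e-04] [ 0.16323625  0.48635877  0.11348986  1.64450103 -0.06290343  1.01424107
 -2.16893616]
```

View pics/w1.png

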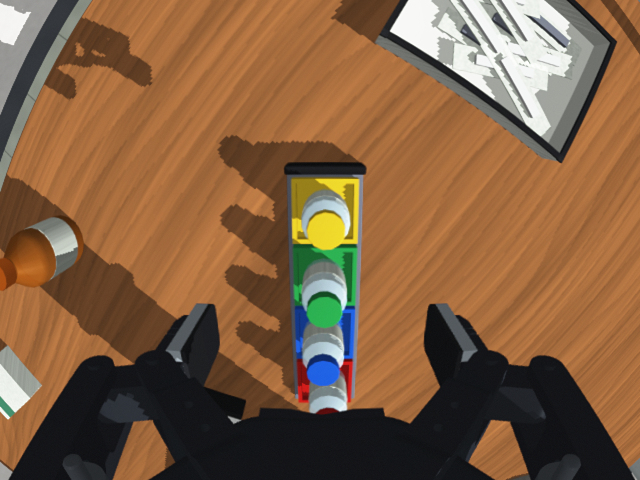

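The wrist view shows the jaws across the row, with the yellow vial centred at about (325, 219) and the black plate just beyond it. Descending.

Request:
play_rows(targets=[[0,0.1,1,0,-1],[0.1,0.1,2.4,0,-1],[0.1,0.1,3.8,0,-1],[0.1,0.1,5,0,-1],[0.1,0.1,5.8,0,-1],[0.1,0.1,6.3,0,-1],[0.1,0.1,6.4,0,-1],[0.1,0.1,6.4,0,-0.4],[0.1,0.1,6.4,0,0],[0.1,0.1,6.4,0,0.3],[0.1,0.1,6.4,0,1],[0.1,0.1,6.4,0,1]])

```text
t: 4.8
position: [0.6199, -0.2245, 0.0325]
eef_rot: [0.901, -0.434, 0.001, -0.0]
contact_force: [-0.4, 0.4, 4.9]
grip_width: 0.0368
grip_force: 60.1
```

Request:
play_rows(targets=[[0,0,0,0,1],[0,0,0,0,1],[0,0,0,0,1],[0,0,-0.2,0,1],[0,0,-0.6,0,1],[0,0,-1.2,0,1],[0,0,-2,0,1],[0,0,-3,0,1],[0,0,-4,0,1],[0,0,-4.7,0,1],[0,0,-5,0,1],[0,0,-5,0,1]])

```text
t: 6.3
position: [0.6191, -0.2242, 0.1566]
eef_rot: [0.901, -0.434, 0.0, -0.0]
contact_force: [0.4, 0.1, -1.5]
grip_width: 0.0365
grip_force: 60.0
```

Run:
```python
from h import *
st=r.read_state();p=read_camera('wrist');save(p,'w2');print(st['position'],st['grip_width'],st['joints'][6])
print(togo(st,[.5021,.2394],.150,np.radians(19.93)))
```

```text
[ 0.61906034 -0.22420556  0.15660664] 0.03652079923944947 -2.1600893145564606
[-17.42  -7.89   0.26   1.86]
```

View pics/w2.png

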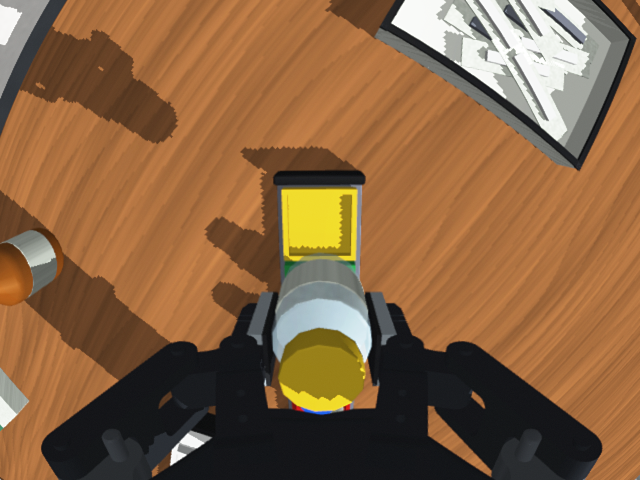

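Held, and upright between the pads (cap at about (320, 370)). Carrying it to the far place.

Request:
play_rows(targets=[[-0.6,-0.3,0,0,1],[-1.8,-0.8,0,0.2,1],[-3.5,-1.6,0,0.4,1],[-5.5,-2.5,0,0.6,1],[-7.6,-3.4,0,0.8,1],[-9.7,-4.4,0.1,1,1],[-11.8,-5.3,0.2,1.2,1],[-13.7,-6.2,0.2,1.4,1],[-15.3,-6.9,0.2,1.6,1],[-16.6,-7.5,0.2,1.8,1],[-17.3,-7.8,0.2,1.9,1],[-17.4,-7.9,0.2,1.9,1]])

```text
t: 7.85
position: [0.4994, 0.2448, 0.1501]
eef_rot: [0.819, -0.573, -0.0, 0.001]
contact_force: [-0.1, -1.3, -1.0]
grip_width: 0.0365
grip_force: 60.0
```

Run:
```python
from h import *
p,st=look('wrist',[('dispensing_rack',0)]);save(p,'w3');print(st['position'],st['grip_width'],st['joints'][6])
print(togo(st,[.5021,.2394],.0295,np.radians(19.93)))
```

```text
wrist dispensing_rack [319.2  97.2] 0.63 [0.5354 0.1514]
[0.49937202 0.24483808 0.15007799] 0.03648820631186825 -2.948104533440903
[ 0.24 -0.04  4.82  0.01]
```

View pics/w3.png

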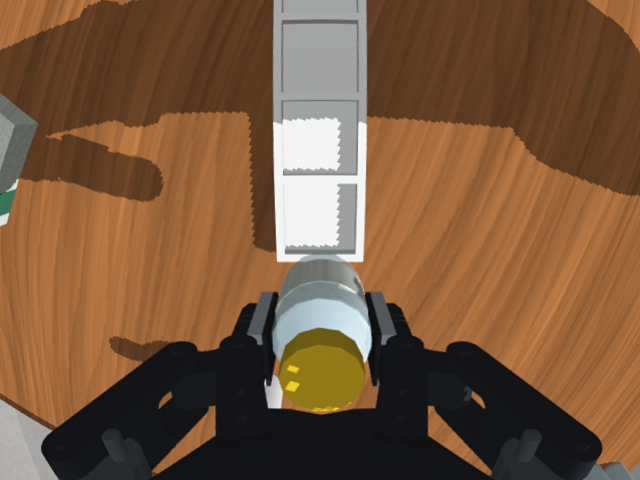

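The rack is aligned (places 1 and 2 are at rows 215 and 137 below the vial). Joint 7 sits at its limit, though, so I'll take the half-turn-equivalent grasp.

Request:
play_rows(targets=[[0.1,0,0,-0.5,1],[0.2,0,0,-1.3,1],[0.2,0,0,-2.2,1],[0.2,0,0,-3.1,1],[0.2,0,0,-4,1],[0.2,0,0,-4.9,1],[0.2,0,0,-5.8,1],[0.2,0,0,-6.7,1],[0.2,0,0,-7.6,1],[0.2,0,0,-8.4,1],[0.2,0,0,-8.9,1],[0.2,0,0,-9,1]])

```text
t: 9.45
position: [0.5046, 0.2323, 0.1514]
eef_rot: [0.986, 0.168, -0.0, -0.0]
contact_force: [-0.5, -0.3, -0.4]
grip_width: 0.0364
grip_force: 59.9
```

Request:
play_rows(targets=[[0,0,0,-0.5,1],[0,0,0,-1.3,1],[0,0,0,-2.2,1],[0,0,0,-3.1,1],[0,0,0,-4,1],[0,0,0,-4.9,1],[0,0,0,-5.8,1],[0,0,0,-6.7,1],[0,0,0,-7.6,1],[0,0,0,-8.4,1],[0,0,0,-8.9,1],[0,0,0,-9,1]])

```text
t: 10.95
position: [0.5045, 0.2332, 0.1513]
eef_rot: [0.578, 0.816, -0.0, 0.0]
contact_force: [-0.7, 0.3, -0.6]
grip_width: 0.0362
grip_force: 59.9
```

Run:
```python
from h import *
p,st=look('wrist',[('dispensing_rack',0)]);save(p,'w4');print(st['position'],st['grip_width'],st['joints'])
print(togo(st,[.5021,.2394],.0295,np.radians(19.93)))
```

```text
wrist dispensing_rack none
[0.50445462 0.23323755 0.15131189] 0.036247784758713375 [-0.56429272  0.3743575   0.02354022  1.921413   -0.01138951  0.84596946
 -0.19680294]
[ 0.26 -0.01  4.87 -0.06]
```

View pics/w4.png

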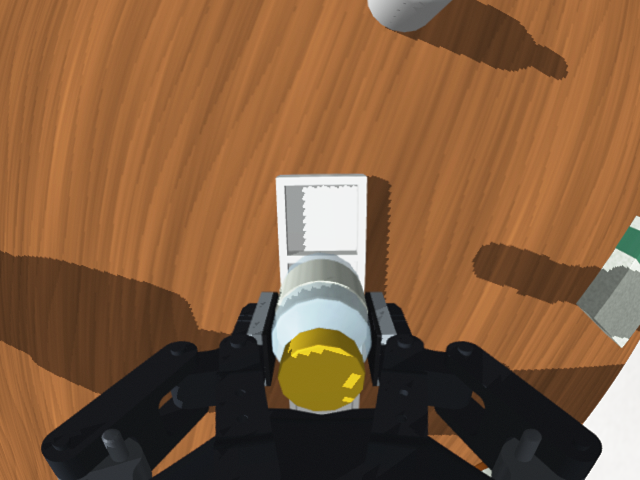

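The end place (corners (277, 177) and (367, 176)) is just ahead, as the fit predicts. Lowering.

Request:
play_rows(targets=[[0.1,0,0.3,0,1],[0.2,0,1,0,1],[0.3,0,1.9,0,1],[0.3,0,2.8,0,1],[0.3,0,3.5,0,1],[0.3,0,4,0,1],[0.3,0,4.3,0,1],[0.3,0,4.5,0,1],[0.3,0,4.7,0,1],[0.3,0,4.8,0,1],[0.3,0,4.8,0,1],[0.3,0,4.8,0,1]])

```text
t: 12.55
position: [0.5019, 0.2416, 0.0316]
eef_rot: [0.577, 0.817, 0.0, 0.0]
contact_force: [0.3, -0.0, -0.8]
grip_width: 0.0367
grip_force: 60.0
```

Request:
play_rows(targets=[[-0.05,0,0.05,0,1],[-0.05,0,0.1,0,1],[-0.05,0,0.13,0,1],[-0.05,0,0.13,0,1],[-0.05,0,0.13,0,0.2],[-0.05,0,0.13,0,0],[-0.05,0,0.13,0,-0.4],[-0.05,0,0.13,0,-1],[-0.05,0,0.13,0,-1],[-0.05,0,0.13,0,-1],[-0.05,0,0,0,-1],[-0.05,0,-0.3,0,-1]])

```text
t: 14.05
position: [0.502, 0.2402, 0.039]
eef_rot: [0.577, 0.817, -0.0, -0.0]
contact_force: [-1.1, -0.1, -0.0]
grip_width: 0.0854
grip_force: 0.0
```

Request:
play_rows(targets=[[0,0,-0.6,0,-1],[0,0,-1.5,0,-1],[0,0,-2.6,0,-1],[0,0,-3.8,0,-1],[0,0,-4.6,0,-1],[0,0,-5,0,-1],[0,0,-5,0,-1]])

```text
t: 14.92
position: [0.5025, 0.2405, 0.1647]
eef_rot: [0.577, 0.817, 0.001, 0.0]
contact_force: [-0.4, -0.6, 0.2]
grip_width: 0.0857
grip_force: 0.0
```

Run:
```python
from h import *
p,st=look('scene',[('vial_yellow_center',.042)]+[(f'vial_{c}_center',.046) for c in C[:2]+C[3:]]);save(p,'s2')
p,_=look('wrist',[('vial_yellow_center',.042)]);save(p,'w5')
print(st['position'])
print(togo(st,[.5803,-.1737],.16,np.radians(38.6)))
```

```text
scene vial_yellow_center [463.4 240.8] 0.95 [0.5033 0.2431]
scene vial_red_center [277.  191.6] 0.66 [ 0.4965 -0.0806]
scene vial_blue_center [244.4 204.8] 0.58 [ 0.5385 -0.1252]
scene vial_green_center [212.4 220.1] 0.9 [ 0.5826 -0.1656]
wrist vial_yellow_center [319.7 234.3] 0.63 [0.5013 0.2385]
[0.50245283 0.24046056 0.16466448]
[-16.65  -2.6    0.18  -1.91]
```

View pics/w5.png

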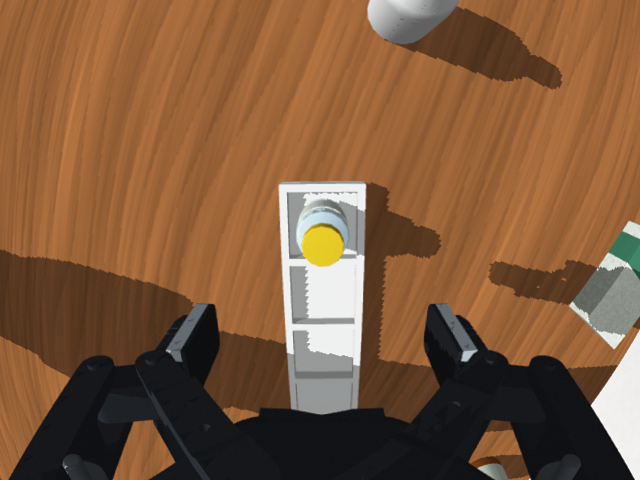

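Yellow stands upright in the far place (cap at (323, 245)). On to green.

Request:
play_rows(targets=[[-0.8,-0.1,0,0,-1],[-2.4,-0.4,0,-0.2,-1],[-4.3,-0.7,0,-0.4,-1],[-6.3,-1,0,-0.6,-1],[-8.3,-1.3,0,-0.8,-1],[-10.3,-1.6,0,-1,-1],[-12.2,-1.9,0,-1.3,-1],[-13.9,-2.2,0,-1.5,-1],[-15.3,-2.4,0.1,-1.7,-1],[-16.3,-2.6,0.1,-1.9,-1],[-16.65,-2.6,0.1,-1.9,-1],[-16.65,-2.6,0.1,-1.9,-1]])

```text
t: 16.77
position: [0.5797, -0.1742, 0.1612]
eef_rot: [0.435, 0.9, -0.0, -0.0]
contact_force: [-0.4, 0.9, -0.1]
grip_width: 0.0852
grip_force: 0.0
```

Run:
```python
from h import *
p,st=look('wrist',[(f'vial_{c}_center',.046) for c in C[:2]+C[3:]]);save(p,'w6')
print(st['position'],st['joints'][6])
print(togo(st,[.5803,-.1737],.0325,np.radians(38.6)))
```

```text
wrist vial_red_center [316.4  59. ] 0.71 [ 0.5002 -0.0787]
wrist vial_blue_center none
wrist vial_green_center [325.3 238.3] 0.6 [ 0.5842 -0.1742]
[ 0.57970368 -0.17424642  0.1611774 ] 0.9054086128478135
[ 0.    0.03  5.15 -0.02]
```

View pics/w6.png

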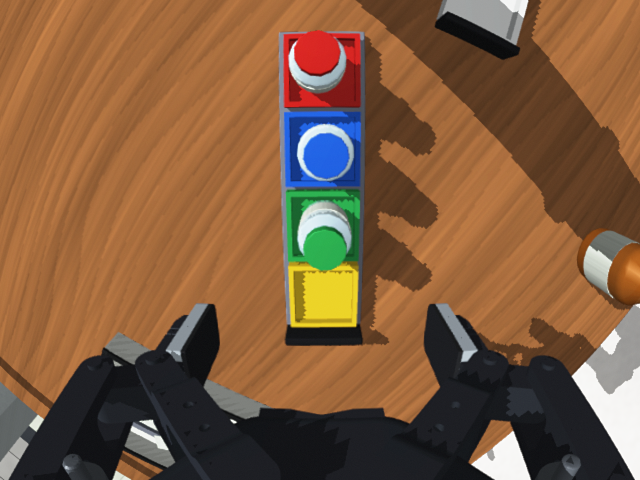

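The wrist view shows green centred at about (325, 238), with blue and red beyond. Grasping.

Request:
play_rows(targets=[[0,0,0.6,0,-1],[0,0,1.8,0,-1],[0,0,3,0,-1],[0,0,4.1,0,-1],[0,0,4.8,0,-1],[0,0,5.1,0,-1],[0,0,5.15,0,-1],[0,0,5.15,0,-0.4],[0,0,5.15,0,0],[0,0,5.15,0,0.3],[0,0,5.15,0,1],[0,0,5.15,0,1]])

```text
t: 18.48
position: [0.5808, -0.1739, 0.0335]
eef_rot: [0.434, 0.901, 0.0, 0.001]
contact_force: [-0.6, -0.3, 6.8]
grip_width: 0.0361
grip_force: 59.9
```

Request:
play_rows(targets=[[0,0,0,0,1],[0,0,0,0,1],[0,0,-0.2,0,1],[0,0,-0.6,0,1],[0,0,-1.2,0,1],[0,0,-2,0,1],[0,0,-3,0,1],[0,0,-4,0,1],[0,0,-4.7,0,1],[0,0,-5,0,1],[0,0,-5,0,1],[0,0,-5,0,1]])

```text
t: 19.98
position: [0.5794, -0.1735, 0.1567]
eef_rot: [0.434, 0.901, -0.0, -0.001]
contact_force: [0.5, 0.1, -0.9]
grip_width: 0.0365
grip_force: 60.0
```

Run:
```python
from h import *
st=r.read_state();print(st['position'],st['grip_width'],togo(st,[.5232,.1811],.155,np.radians(19.93)))
```

```text
[ 0.57940356 -0.17352304  0.15666466] 0.03651985304518304 [12.5   7.08  0.07  1.86]
```

Request:
play_rows(targets=[[0.5,0.3,0,0,1],[1.6,0.9,0,0.2,1],[3.1,1.7,0,0.5,1],[4.7,2.6,0,0.7,1],[6.3,3.5,0,0.9,1],[7.9,4.4,0,1.2,1],[9.5,5.4,0,1.4,1],[10.8,6.1,0,1.6,1],[11.8,6.7,0,1.8,1],[12.4,7,0,1.9,1],[12.5,7.1,0,1.9,1],[12.5,7.1,0,1.9,1]])

```text
t: 21.48
position: [0.524, 0.1811, 0.1573]
eef_rot: [0.577, 0.817, -0.0, -0.0]
contact_force: [0.6, -1.1, -0.5]
grip_width: 0.0363
grip_force: 60.0
```

Request:
play_rows(targets=[[0,0,0.2,0,1],[0,0,0.8,0,1],[0,0,1.6,0,1],[0,0,2.2,0,1],[0,0,2.5,0,1],[0,0,2.5,0,1]])

```text
t: 22.22
position: [0.524, 0.1811, 0.0944]
eef_rot: [0.577, 0.817, -0.001, -0.0]
contact_force: [-0.0, -0.5, 0.0]
grip_width: 0.0361
grip_force: 60.0
```

Run:
```python
from h import *
p,st=look('wrist',[('vial_yellow_center',.042)]);save(p,'w7')
print(st['position'],st['grip_width'],togo(st,[.5232,.1811],.0295,np.radians(19.93)))
```

```text
wrist vial_yellow_center none
[0.52396761 0.18105186 0.09443176] 0.03605012257982014 [ 0.01 -0.03  2.6  -0.04]
```

View pics/w7.png

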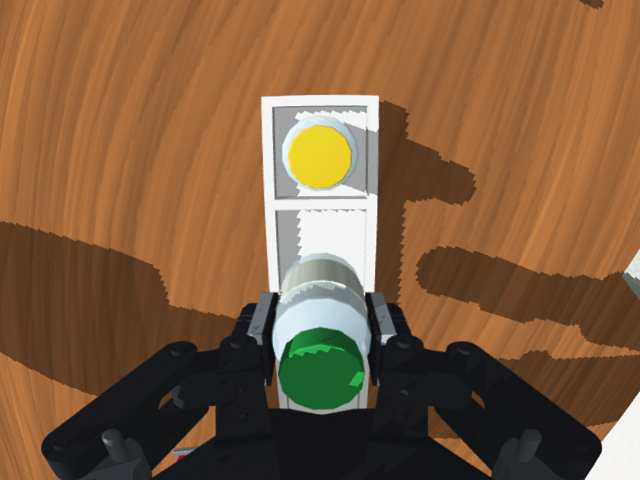

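Green hangs centred over the second place, and yellow at (320, 157) is clear. Lowering and releasing.

Request:
play_rows(targets=[[0,0,0.3,0,1],[0,0,1,0,1],[0,0,1.7,0,1],[0,0,2.2,0,1],[0,0,2.4,0,1],[0,0,2.5,0,1],[0,0,2.55,0,1],[0,0,2.55,0,1],[0,0,2.55,0,1]])

```text
t: 23.45
position: [0.5245, 0.1814, 0.0317]
eef_rot: [0.577, 0.817, 0.0, 0.0]
contact_force: [-0.5, -0.0, -1.5]
grip_width: 0.0358
grip_force: 60.0
```

Request:
play_rows(targets=[[0,0,0.05,0,1],[0,0,0.08,0,1],[0,0,0.1,0,1],[0,0,0.1,0,1],[0,0,0.1,0,0.2],[0,0,0.1,0,0],[0,0,0.1,0,-0.4],[0,0,0.1,0,-1],[0,0,0.1,0,-1],[0,0,0.1,0,-1],[0,0,0,0,-1],[0,0,-0.3,0,-1]])

```text
t: 24.95
position: [0.524, 0.1812, 0.0389]
eef_rot: [0.577, 0.817, -0.0, -0.0]
contact_force: [0.7, 0.5, -0.1]
grip_width: 0.0851
grip_force: 0.0
```

Request:
play_rows(targets=[[0,0,-0.6,0,-1],[0,0,-1.5,0,-1],[0,0,-2.6,0,-1],[0,0,-3.8,0,-1],[0,0,-4.6,0,-1],[0,0,-5,0,-1],[0,0,-5,0,-1]])

```text
t: 25.82
position: [0.5246, 0.1814, 0.1647]
eef_rot: [0.577, 0.817, 0.001, 0.0]
contact_force: [0.6, -0.6, -0.3]
grip_width: 0.0855
grip_force: 0.0
```

Run:
```python
from h import *
p,st=look('wrist',[('vial_green_center',.042),('vial_yellow_center',.042)])
print(st['position'])
print(togo(st,[.542,-.1255],.16,np.radians(38.6)))
```

```text
wrist vial_green_center [323.2 231.6] 0.74 [0.5266 0.1824]
wrist vial_yellow_center none
[0.52459081 0.18140965 0.16467725]
[-11.8   -3.45   0.18  -1.91]
```

Request:
play_rows(targets=[[-0.6,-0.2,0,0,-1],[-1.8,-0.5,0,-0.2,-1],[-3.3,-0.9,0,-0.5,-1],[-5,-1.4,0,-0.8,-1],[-6.7,-1.9,0,-1.1,-1],[-8.3,-2.4,0,-1.4,-1],[-9.8,-2.9,0,-1.6,-1],[-11,-3.2,0.1,-1.8,-1],[-11.6,-3.4,0.1,-1.9,-1],[-11.8,-3.45,0.1,-1.9,-1],[-11.8,-3.45,0.1,-1.9,-1]])

```text
t: 27.35
position: [0.5412, -0.1258, 0.161]
eef_rot: [0.435, 0.901, -0.0, -0.0]
contact_force: [0.1, 0.3, -0.1]
grip_width: 0.0854
grip_force: 0.0
```

Run:
```python
from h import *
p,st=look('wrist',[('vial_blue_center',.046),('vial_red_center',.046)]);save(p,'w8')
print(st['position'])
print(togo(st,[.542,-.1255],.0325,np.radians(38.6)))
```

```text
wrist vial_blue_center [324.5 236.2] 0.8 [ 0.5441 -0.1248]
wrist vial_red_center [316.2 149.7] 0.78 [ 0.5009 -0.08  ]
[ 0.54116626 -0.12580458  0.16099973]
[-0.01  0.04  5.14 -0.01]
```

View pics/w8.png

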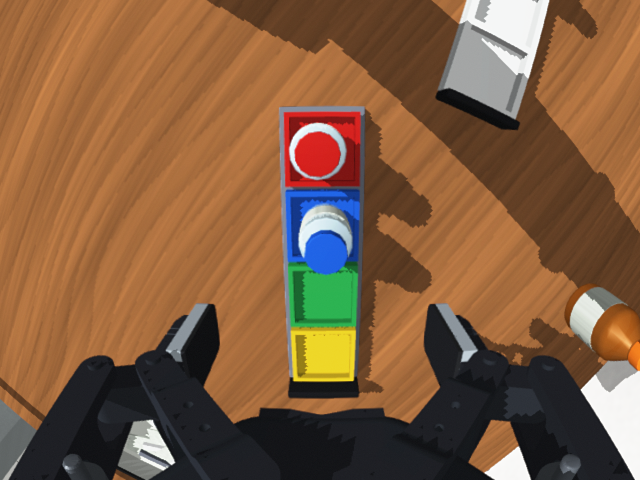

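Blue is centred at (325, 237), same geometry as green.

Request:
play_rows(targets=[[0,0,0.6,0,-1],[0,0,1.8,0,-1],[0,0,3,0,-1],[0,0,4.1,0,-1],[0,0,4.8,0,-1],[0,0,5.1,0,-1],[0,0,5.15,0,-1],[0,0,5.15,0,-0.4],[0,0,5.15,0,0],[0,0,5.15,0,0.3],[0,0,5.15,0,1],[0,0,5.15,0,1]])

```text
t: 29.0
position: [0.5422, -0.1257, 0.0335]
eef_rot: [0.434, 0.901, 0.0, 0.001]
contact_force: [-1.5, -0.1, 5.1]
grip_width: 0.0362
grip_force: 59.6
```

Request:
play_rows(targets=[[0,0,0,0,1],[0,0,0,0,1],[0,0,-0.2,0,1],[0,0,-0.6,0,1],[0,0,-1.2,0,1],[0,0,-2,0,1],[0,0,-3,0,1],[0,0,-4,0,1],[0,0,-4.7,0,1],[0,0,-5,0,1],[0,0,-5,0,1],[0,0,-5,0,1]])

```text
t: 30.5
position: [0.5409, -0.1254, 0.1567]
eef_rot: [0.434, 0.901, -0.0, -0.001]
contact_force: [-0.3, -0.4, -1.5]
grip_width: 0.0366
grip_force: 60.0
```

Run:
```python
from h import *
st=r.read_state();print(st['position'],st['grip_width'],togo(st,[.5443,.1228],.155,np.radians(19.93)))
```

```text
[ 0.54091646 -0.12543442  0.15669208] 0.036577461509255754 [7.68 6.29 0.07 1.86]
```

Request:
play_rows(targets=[[0.3,0.3,0,0,1],[1,0.8,0,0.2,1],[1.9,1.6,0,0.5,1],[3,2.5,0,0.7,1],[4.1,3.4,0,1,1],[5.2,4.3,0,1.3,1],[6.2,5.1,0,1.5,1],[7,5.7,0,1.7,1],[7.5,6.1,0,1.9,1],[7.7,6.3,0,1.9,1],[7.7,6.3,0,1.9,1],[7.7,6.3,0,1.9,1]])

```text
t: 32.0
position: [0.5448, 0.1222, 0.1574]
eef_rot: [0.577, 0.817, -0.0, 0.0]
contact_force: [-0.5, 0.5, -0.2]
grip_width: 0.0361
grip_force: 60.0
```

Request:
play_rows(targets=[[0,0,0.2,0,1],[0,0,0.8,0,1],[0,0,1.6,0,1],[0,0,2.2,0,1],[0,0,2.5,0,1],[0,0,2.5,0,1]])

```text
t: 32.75
position: [0.5446, 0.123, 0.0944]
eef_rot: [0.577, 0.817, -0.0, -0.0]
contact_force: [-0.4, 0.4, -0.6]
grip_width: 0.0362
grip_force: 60.0
```

Run:
```python
from h import *
p,st=look('wrist',[('vial_green_center',.042)]);save(p,'w9')
print(st['position'],st['grip_width'],togo(st,[.5443,.1228],.0295,np.radians(19.93)))
```

```text
wrist vial_green_center none
[0.54455085 0.12299886 0.09444074] 0.03616267240598136 [-0.   -0.01  2.6  -0.04]
```

View pics/w9.png

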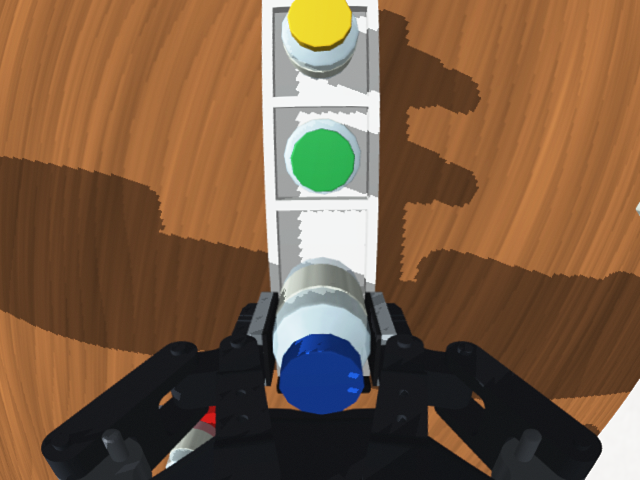

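Yellow and green stand upright in places 1 and 2 (green at (322, 160)), and blue is over the third.

Request:
play_rows(targets=[[0,0,0.3,0,1],[0,0,1,0,1],[0,0,1.7,0,1],[0,0,2.2,0,1],[0,0,2.4,0,1],[0,0,2.5,0,1],[0,0,2.55,0,1],[0,0,2.55,0,1],[0,0,2.55,0,1]])

```text
t: 33.98
position: [0.5451, 0.1232, 0.0317]
eef_rot: [0.577, 0.817, 0.0, 0.0]
contact_force: [0.4, 0.2, -1.1]
grip_width: 0.0362
grip_force: 60.0
```

Request:
play_rows(targets=[[0,0,0.05,0,1],[0,0,0.08,0,1],[0,0,0.1,0,1],[0,0,0.1,0,1],[0,0,0.1,0,0.2],[0,0,0.1,0,0],[0,0,0.1,0,-0.4],[0,0,0.1,0,-1],[0,0,0.1,0,-1],[0,0,0.1,0,-1],[0,0,0,0,-1],[0,0,-0.3,0,-1]])

```text
t: 35.48
position: [0.5446, 0.123, 0.0389]
eef_rot: [0.577, 0.817, -0.0, -0.0]
contact_force: [0.6, 0.1, -0.1]
grip_width: 0.0855
grip_force: 0.0
```

Request:
play_rows(targets=[[0,0,-0.6,0,-1],[0,0,-1.5,0,-1],[0,0,-2.6,0,-1],[0,0,-3.8,0,-1],[0,0,-4.6,0,-1],[0,0,-5,0,-1],[0,0,-5,0,-1]])

```text
t: 36.35
position: [0.5452, 0.1233, 0.1647]
eef_rot: [0.577, 0.817, 0.001, 0.0]
contact_force: [0.1, 0.9, 0.2]
grip_width: 0.0855
grip_force: 0.0
```

Run:
```python
from h import *
p,st=look('wrist',[('vial_blue_center',.042)])
print(st['position'])
print(togo(st,[.5025,-.0775],.16,np.radians(38.6)))
```

```text
wrist vial_blue_center [317.8 232.9] 0.56 [0.5437 0.122 ]
[0.54518101 0.12325492 0.16467957]
[-7.   -4.29  0.18 -1.91]
```

Request:
play_rows(targets=[[-0.4,-0.2,0,0,-1],[-1.2,-0.7,0,-0.3,-1],[-2.3,-1.4,0,-0.6,-1],[-3.5,-2.1,0,-0.9,-1],[-4.7,-2.9,0,-1.2,-1],[-5.8,-3.6,0,-1.5,-1],[-6.6,-4.1,0.1,-1.8,-1],[-7,-4.3,0.1,-1.9,-1],[-7,-4.3,0.1,-1.9,-1],[-7,-4.3,0.1,-1.9,-1]])

```text
t: 37.7
position: [0.5018, -0.0774, 0.161]
eef_rot: [0.434, 0.901, -0.0, -0.0]
contact_force: [-0.0, 0.3, -0.0]
grip_width: 0.0854
grip_force: 0.0
```

Run:
```python
from h import *
p,st=look('wrist',[('vial_red_center',.046)]);save(p,'w10')
print(st['position'])
print(togo(st,[.5025,-.0775],.0325,np.radians(38.6)))
```

```text
wrist vial_red_center [319.6 235.2] 0.81 [ 0.5016 -0.0781]
[ 0.50183895 -0.07742651  0.16099754]
[-0.02  0.02  5.14 -0.01]
```

View pics/w10.png

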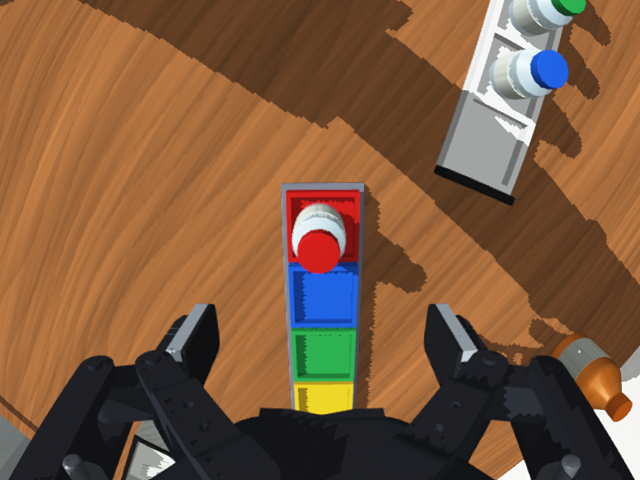

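Red is centred at (319, 235); blue and green stand in the dispensing rack at upper right.

Request:
play_rows(targets=[[0,0,0.6,0,-1],[0,0,1.8,0,-1],[0,0,3,0,-1],[0,0,4.1,0,-1],[0,0,4.8,0,-1],[0,0,5.1,0,-1],[0,0,5.15,0,-1],[0,0,5.15,0,-0.4],[0,0,5.15,0,0],[0,0,5.15,0,0.3],[0,0,5.15,0,1],[0,0,5.15,0,1]])

```text
t: 39.3
position: [0.5025, -0.0778, 0.0334]
eef_rot: [0.434, 0.901, 0.0, 0.001]
contact_force: [-1.2, 0.5, 6.0]
grip_width: 0.0364
grip_force: 59.5
```

Request:
play_rows(targets=[[0,0,0,0,1],[0,0,0,0,1],[0,0,-0.2,0,1],[0,0,-0.6,0,1],[0,0,-1.2,0,1],[0,0,-2,0,1],[0,0,-3,0,1],[0,0,-4,0,1],[0,0,-4.7,0,1],[0,0,-5,0,1],[0,0,-5,0,1],[0,0,-5,0,1]])

```text
t: 40.8
position: [0.5015, -0.0776, 0.157]
eef_rot: [0.434, 0.901, -0.0, -0.001]
contact_force: [0.5, -0.9, -0.5]
grip_width: 0.036
grip_force: 59.9
```

Run:
```python
from h import *
st=r.read_state();print(st['position'],st['grip_width'],togo(st,[.5655,.0645],.155,np.radians(19.93)))
```

```text
[ 0.50152951 -0.07763675  0.15697707] 0.036037832215763274 [2.85 5.54 0.08 1.86]
```

Request:
play_rows(targets=[[0.1,0.2,0,0,1],[0.4,0.7,0,0.2,1],[0.8,1.5,0,0.5,1],[1.2,2.4,0,0.8,1],[1.7,3.3,0,1.1,1],[2.1,4.2,0,1.4,1],[2.5,4.9,0,1.7,1],[2.8,5.4,0,1.9,1],[2.85,5.55,0,1.9,1],[2.85,5.55,0,1.9,1],[2.85,5.55,0,1.9,1]])

```text
t: 42.18
position: [0.5659, 0.0635, 0.1574]
eef_rot: [0.577, 0.817, -0.0, -0.0]
contact_force: [-0.3, 0.1, -0.7]
grip_width: 0.0362
grip_force: 60.0
```

Request:
play_rows(targets=[[0,0,0.2,0,1],[0,0,0.8,0,1],[0,0,1.6,0,1],[0,0,2.2,0,1],[0,0,2.5,0,1],[0,0,2.5,0,1]])

```text
t: 42.92
position: [0.5659, 0.0643, 0.0945]
eef_rot: [0.577, 0.817, -0.0, -0.0]
contact_force: [0.2, -1.0, -0.6]
grip_width: 0.0365
grip_force: 60.0
```

Run:
```python
from h import *
p,st=look('wrist',[('vial_blue_center',.042)]);save(p,'w11')
print(st['position'],st['grip_width'],togo(st,[.5655,.0645],.0295,np.radians(19.93)))
```

```text
wrist vial_blue_center none
[0.56589302 0.06434918 0.09445694] 0.036453391473805864 [ 0.01 -0.01  2.6  -0.04]
```

View pics/w11.png

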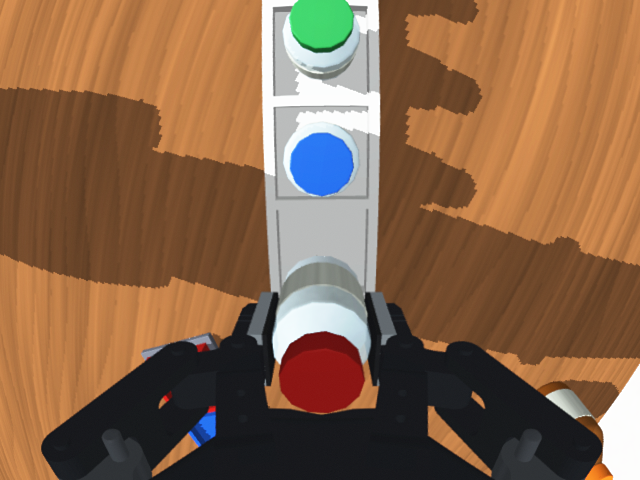

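Blue stands upright at (321, 163); red is over the last place.

Request:
play_rows(targets=[[0,0,0.3,0,1],[0,0,1,0,1],[0,0,1.7,0,1],[0,0,2.2,0,1],[0,0,2.4,0,1],[0,0,2.5,0,1],[0,0,2.55,0,1],[0,0,2.55,0,1],[0,0,2.55,0,1]])

```text
t: 44.15
position: [0.5664, 0.0645, 0.0317]
eef_rot: [0.577, 0.817, 0.0, 0.0]
contact_force: [0.1, -0.2, -1.0]
grip_width: 0.0362
grip_force: 60.0
```

Request:
play_rows(targets=[[0,0,0.05,0,1],[0,0,0.08,0,1],[0,0,0.1,0,1],[0,0,0.1,0,1],[0,0,0.1,0,0.2],[0,0,0.1,0,0],[0,0,0.1,0,-0.4],[0,0,0.1,0,-1],[0,0,0.1,0,-1],[0,0,0.1,0,-1],[0,0,0,0,-1],[0,0,-0.3,0,-1]])

```text
t: 45.65
position: [0.5659, 0.0644, 0.0389]
eef_rot: [0.577, 0.817, -0.0, -0.0]
contact_force: [0.9, -0.1, 0.6]
grip_width: 0.0855
grip_force: 0.0
```

Request:
play_rows(targets=[[0,0,-0.6,0,-1],[0,0,-1.5,0,-1],[0,0,-2.6,0,-1],[0,0,-3.8,0,-1],[0,0,-4.8,0,-1],[0,0,-5.6,0,-1],[0,0,-6,0,-1],[0,0,-6,0,-1],[0,0,-6,0,-1]])

```text
t: 46.78
position: [0.5656, 0.0643, 0.1881]
eef_rot: [0.577, 0.817, -0.0, -0.0]
contact_force: [0.6, -0.4, 0.6]
grip_width: 0.0855
grip_force: 0.0
```

Run:
```python
from h import *
for c in ['side','scene']:
    p,st=look(c,[(f'vial_{k}_center',.042) for k in C]);save(p,c+'9')
```

```text
side vial_red_center [268.3 258.4] 0.94 [0.5659 0.0673]
side vial_blue_center [252.5 284. ] 0.55 [0.5419 0.1196]
side vial_yellow_center [199.4 346.4] 0.81 [0.5057 0.2415]
side vial_green_center [226.9 312.5] 0.79 [0.5256 0.1801]
scene vial_red_center [349.3 248.2] 0.87 [0.5688 0.0672]
scene vial_blue_center [386.6 244.3] 0.74 [0.5448 0.1238]
scene vial_yellow_center [461.7 241.2] 0.71 [0.5048 0.2405]
scene vial_green_center [429.9 244.8] 0.94 [0.5261 0.1916]
```

View pics/side9.png

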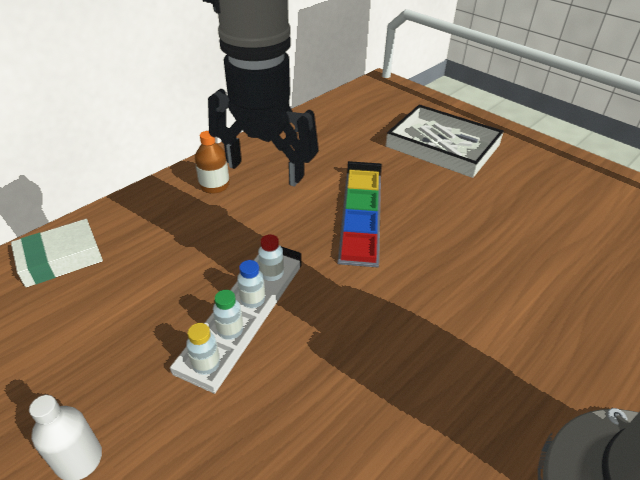

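All four stand upright in the right order: red by the black plate at (270, 258), then blue, green and yellow, with yellow farthest at (200, 350). The arm is clear.

```bash
python3 -c "
from station import job
print(job.hand_in())"
```

```text
the job is handed in; nothing more can be done
None
```

All four vials stand upright in the dispensing rack in reverse order (red nearest the black plate, then blue, green, yellow), and the job was handed in at about 47 s with the arm clear; no verdict came back.

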